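Widen the tile gauge by four clicks and lock it

TASK

With a fingertip, push the orange peg of the black dial on the green tile gauge round clockwise (seen from above) by exactly four clicks, counting them as you feel them, and leave the dial resting in the fourth. Then push the red-topped lock lever right over to its other stop, away from the robot, to lock the setting. Push only: do not take the peg or the lever between the fingers, and leave the tile, hammer, cup and jar where they are.

Things in the scene. Friction and masses are not known exactly. Their poses are not given: they have to be found in the camera images.
- gauge: Tile width gauge, fixed: a green plate 260 (x) x 320 (y) x 20 mm, origin at the centre of its underside, z up. On its -x half stand the dial (-y side) and lock lever (+y side); on its +x half a tile bed, a rail along the +x edge (top 32 mm above the table) and a low cross fence (top 37 mm) that the dial drives 2 mm towards -x per clockwise click.
- dial (a joint): Dial angle, rad, growing clockwise seen from above. Starts at rest in a click at 0; clicks every pi/6 (30 deg), so four are 2.094. Range about -1.15 to 4.29. Leaving a click, resistance rises to about 0.15 N m (4 N at the peg) a quarter of the way, is nil half way, then the dial pulls itself into the next click, ahead of the finger. Damped 0.03 N m s/rad: it does not run on.
- dial_centre (a point): Centre of the dial's flat top face, 44 mm above the table, on its axis. The dial is a black disc 94 mm across and 12 mm thick on a fixed aluminium foot 112 mm across. The frame turns with the dial: x points to the peg, z up. The dial foot is set on the plate at any yaw.
- peg_top (a point): Centre of the top end of the dial's orange finger peg: upright, round, 12 mm thick, 22 mm tall above the disc (top 66 mm above the table), 36 mm out from the dial's axis. The disc is otherwise flat on top but for a 2 mm hub cap.
- lock (a joint): Angle of the lock lever, rad: 0 leaning towards the gauge's -x (robot) side, unlocked, about where it starts (0 to 0.15); 0.5 upright; 1.0 its other stop, leaning to the gauge's +x side, locked. It stays where left (friction 0.06 N m, about 1 N at the ball).
- lock_tip (a point): Centre of the red ball, 26 mm across, on the lever's 10 mm steel rod, 60 mm from the hinge, which lies 42 mm above the table along the gauge's y. Ball centre 95 mm above the table at both stops, 102 mm upright; it travels 58 mm along the gauge's x. Block under it 70 (x) x 50 (y) mm, top 45 mm above the table, a cross barrel on it to 55 mm.
- tile: Loose blue glazed tile 50 x 100 x 9 mm lying on the gauge's bed, origin at the centre of its underside. Leave it.
- hammer: Loose hammer, wooden handle, 260 mm long, lying beside the gauge; origin under its middle. Leave it.
- cup: Loose terracotta cup, 72 mm across, 85 mm tall, standing beside the gauge; origin at the centre of its underside. Leave it.
- jar: Loose jar with a blue cap, 60 mm across, 90 mm tall, standing beside the gauge; origin at the centre of its underside. Leave it.

How it is judged (in metres and radians):
On the way, in this order (a step that is already met when the one before it is completed fails the run):
1. the dial rests in its fourth click, the lever not yet pushed over (value of joint dial between 1.944 and 2.244 rad and value of joint lock below 0.4 rad), for 0.3 s.
2. then the lock lever is pushed over (value of joint lock above 0.9 rad), for 0.1 s.
At the end, for the whole second after the job is handed in: The dial rests in its fourth clockwise click (2.094 rad, within 0.15 either way, turning slower than 0.1 rad/s) and the lock lever is over at 0.9 rad or more (value of joint dial between 1.944 and 2.244 rad and value of joint lock above 0.9 rad and velocity of joint dial between -0.1 and 0.1 rad/s); the robot touches nothing.
It fails at once if the peg is taken between the fingers (horizontal distance between the grasp point and peg_top below 0.009 m and z of the grasp point in the frame of peg_top below 0.013 m).
It fails at once if the lever's ball is taken between the fingers (horizontal distance between the grasp point and lock_tip below 0.009 m and z of the grasp point in the frame of lock_tip below 0.018 m).
It fails at once if the tile, hammer, cup or jar is shifted by more than 20 mm or lifted (distance of any of tile, hammer, cup, jar from where it was at the start of the episode above 0.02 m).
It also fails if it takes over 58 s, if anything falls off the work surface, if the arm or the gripper's body presses on something with over 40 N, if the wrist force passes 120 N, or if a joint passes its speed limit or range.

ROBOT

A 6-joint arm with a two-finger parallel gripper is mounted at the origin on the work surface. World frame = base frame: x ahead of the robot, y to its left, z up, the work surface at z = 0. Lengths are in m, angles in degrees, forces in N, time in s.
With the tool pointing down it reaches from about 0.4 to 0.825 m from the base axis. Payload 7 kg.
Tool frame: the origin (TCP) lies between the finger pads; the fingertips stand 22 mm ahead of it and the grasp point (between the pads) lies 3 mm ahead of it; z points along the fingers, y is the line along which they close (so a half turn about z gives the same grasp; the last joint's range is limited). The gripper opens to 88 mm and grips with 3 to 60 N. Pads are 19 mm wide; open, the fingers measure 130 mm over their backs; the gripper's body (78 mm by 193 mm) begins 47 mm behind the grasp point.
Start: joints at [85.835, 20.546, 0.682, 0, -70.136, -16.507], TCP at [0.238, 0.632, 0.249] pointing down, gripper open.
Joint ranges: [-176.03, 176.03], [-82.01, 121.73], [-58.28, 71.71], [-173.87, 95.51], [-174.79, -0.11], [-173.66, 173.66]. Speed limits (degrees/s): [136.94, 136.94, 172.46, 180, 180, 180].

INTERFACE

Orientations are given as [roll, pitch, yaw] about the fixed x, y, z axes, in that order (R = Rz(yaw) Ry(pitch) Rx(roll)).
In Python, from plant import ctrl gives the robot as it stands.
- The arm moves only by the tool apply_moves, never from a script. Its argument "targets" is a list of rows, each an object with "travel": the shift along the tool's x, y, z in mm, a list of three; "roll": the turn about the tool's z in degrees; "jaw": the finger opening in mm, from 0 to 87.6. In form: [{"travel": [tx, ty, tz], "roll": roll, "jaw": jaw}, ...]. A call has 1 to 10 rows; each row shifts and turns the commanded pose from where the row before left it, along the tool's axes as they then stand; what a row does not reach is not made up. A row lasts 1/10 s, in which the tool goes at most 50 mm and 8.59 degrees, less where a joint would pass 70% of its speed; a pose out of reach is approached as far as the arm can. A call with a gripper value outside its range is refused whole. The fingers move at their own pace and stop on an object; the grip force is fixed at half the most. Time passes only in rows, so rows that do not move let the fingers close. It gives the time, the measured TCP pose, the force, the opening and the grip force at its end, in the units of the state.
- ctrl.get_obs(): the state, without advancing time (a new reading comes with each control period).
- ctrl.snapshot(name): name is "side" or "top"; returns the picture (384x512x3 uint8, red, green, blue); there is no depth.
- ctrl.calibration(name): a dict with "K" (3x3 intrinsics, pixels), "extrinsics" (4x4, takes a point from camera to world coordinates). Camera axes: x right, y down, z forward; pixel columns grow to the right and rows downward; lengths in m; the calibration is good to about 2 mm. A picture is of the moment at which its call begins. calibration takes no time and is no camera call.
- ctrl.close_job(): hands the job in; it is judged then, once.
The state is a dict: "clock": time; "joint_pos": joint angles; "qvel": joint speeds; "tau": joint torques, N m; "tool_pos": TCP position; "orientation": TCP orientation; "force": force on the tool from outside, world axes, zero at the start; "moment": the same for the moment, N m; "opening": finger opening in m; "gripper_force": force on a finger pad.
Only numpy, scipy, OpenCV 4.12 (cv2) and the standard library are available. Lean on these libraries where they do the work, as an engineer would, in place of code of your own. Each camera call takes 0.05 s, during which the arm holds its last target. There are 200 camera calls.

## Working session

There is one attempt and no reset: what is moved stays moved. The work goes in short steps, Python scripts to look and compute and a tool call to move; the robot and the scene stay as the last step left them, time stands still between calls to the robot, and variables do not carry over. Pictures are saved under pics/ and viewed, at most 10 in all, crops included, and the job is handed in when it is done.

Besides the shell and the picture viewer there is one more tool, called after ">>>" as name(argument=value, ...) on one line, values as JSON. apply_moves: Moves the arm, as the interface text tells. Its arguments: {"type":"object","properties":{"targets":{"type":"array","items":{"type":"object","properties":{"travel":{"type":"array","items":{"type":"number"}},"roll":{"type":"number"},"jaw":{"type":"number"}}}}},"required":["targets"]}

```bash
mkdir -p pics
python3 - <<'E'
from plant import ctrl
import cv2,numpy as np
o=ctrl.get_obs();print({k:np.round(v,3) for k,v in o.items()})
for n in("side","top"):
    im=ctrl.snapshot(n);cv2.imwrite(f"pics/{n}0.png",im[...,::-1])
    c=ctrl.calibration(n);print(n,np.round(c["K"],1),np.round(c["extrinsics"],3))
a=cv2.imread("pics/side0.png");b=cv2.imread("pics/top0.png")
cv2.imwrite("pics/both0.png",cv2.resize(np.vstack([a,b]),None,fx=.78,fy=.78))
E
```

```text
{'clock': np.float64(0.0), 'joint_pos': array([ 8.5834e+01,  2.0590e+01,  6.3400e-01, -1.9000e-02, -7.0137e+01,
       -1.6509e+01]), 'qvel': array([ 0.039,  0.022, -0.05 ,  0.061,  0.113, -0.068]), 'tau': array([ 1.0000e-03, -5.8271e+01,  2.9305e+01,  6.9970e+00,  7.0000e-03,
       -0.0000e+00]), 'tool_pos': array([0.238, 0.631, 0.248]), 'orientation': array([ 1.79906e+02, -9.00000e-03, -2.06810e+01]), 'force': array([-0.531, -0.18 , -0.085]), 'moment': array([-0.017, -0.011,  0.035]), 'gripper_force': np.float64(0.0), 'opening': np.float64(0.088)}
side [[377.5   0.  261.4]
 [  0.  377.5 188.9]
 [  0.    0.    1. ]] [[ 0.825 -0.311  0.472  0.177]
 [-0.565 -0.453  0.69  -0.656]
 [-0.001 -0.835 -0.55   0.631]
 [ 0.     0.     0.     1.   ]]
top [[389.    0.  256.7]
 [  0.  389.  187.3]
 [  0.    0.    1. ]] [[-0.024 -0.997  0.074  0.576]
 [-1.     0.023 -0.002  0.043]
 [ 0.001 -0.074 -0.997  0.876]
 [ 0.     0.     0.     1.   ]]
```

View pics/side0.png

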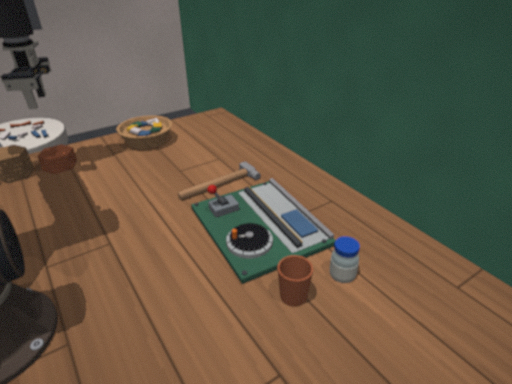

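View pics/top0.png

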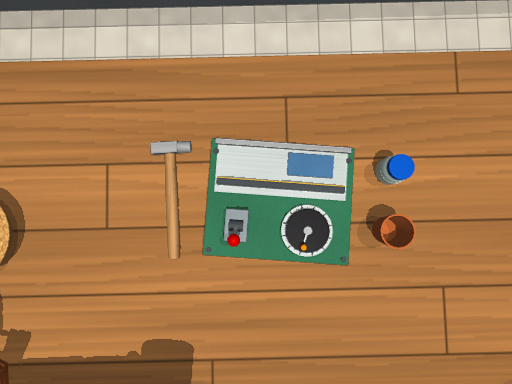

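The side view shows the peg at about (235,233) and the ball at (212,189). The top view shows the peg at (304,248), the ball at (233,240), the dial at about (307,231), the hammer at the left, and the cup and jar at the right. Next I measure them.

```bash
cat > h.py <<'E'
import cv2,numpy as np
from plant import ctrl
def ray(n,uv):
    c=ctrl.calibration(n);E=c["extrinsics"]
    return E[:3,3],E[:3,:3]@np.linalg.solve(c["K"],[uv[0],uv[1],1])
def onz(n,uv,z):
    o,d=ray(n,uv);return o+d*(z-o[2])/d[2]
def tri(a,b):
    A=np.zeros((3,3));r=np.zeros(3)
    for n,uv in(("side",a),("top",b)):
        o,d=ray(n,uv);d=d/np.linalg.norm(d);P=np.eye(3)-np.outer(d,d);A+=P;r+=P@o
    return np.linalg.solve(A,r)
def blob(im,lo,hi,box):
    x0,y0,x1,y1=box;h=cv2.cvtColor(im[y0:y1,x0:x1],cv2.COLOR_RGB2HSV)
    m=cv2.inRange(h,np.array(lo),np.array(hi))
    n,l,s,c=cv2.connectedComponentsWithStats(m)
    if n<2:return None,0
    i=1+np.argmax(s[1:,4]);return c[i]+[x0,y0],s[i,4]
OR=((8,150,120),(24,255,255));RD=((0,190,100),(6,255,255))
E
python3 - <<'E'
from h import *
S=cv2.imread("pics/side0.png")[...,::-1].copy();T=cv2.imread("pics/top0.png")[...,::-1].copy()
ps,a=blob(S,*OR,(225,222,250,245));pt,b=blob(T,*OR,(290,235,320,256))
bs,c=blob(S,*RD,(200,178,225,200));bt,d=blob(T,*RD,(220,228,245,250))
print(ps,a,pt,b,bs,c,bt,d)
print("peg",tri(ps,pt),onz("top",pt,.064),onz("side",ps,.058));print("ball",tri(bs,bt),onz("top",bt,.095),onz("side",bs,.095))
g=cv2.inRange(cv2.cvtColor(T,cv2.COLOR_RGB2HSV),(0,0,0),(180,255,60))[200:262,275:340]
n,l,s,cc=cv2.connectedComponentsWithStats(g);i=1+np.argmax(s[1:,4]);print(s[i],cc[i])
k=cv2.convexHull(np.argwhere(l==i)[:,::-1].astype(np.int32));(e,r)=cv2.minEnclosingCircle(k);e=np.add(e,(275,200))
print("dial",e,r,onz("top",e,.044))
for u in[(212,138),(354,149),(349,264),(204,255)]:print("corner",onz("top",u,.02))
big=cv2.resize(np.hstack([T[190:270,195:360]]),None,fx=4,fy=4,interpolation=2);cv2.imwrite("pics/c.png",big[...,::-1])
E
```

```text
[233.76 231.84] 25 [303.5        247.33333333] 30 [211.47222222 188.30555556] 36 [233.21186441 239.97457627] 118
peg [ 0.50961822 -0.05366955  0.05954233] [ 0.50949151 -0.05286597  0.064     ] [ 0.51100356 -0.05232908  0.058     ]
ball [0.53045224 0.09009378 0.09636407] [0.52987127 0.09044824 0.095     ] [0.53182346 0.09166514 0.095     ]
[  11    9   43   43 1314] [32.2435312 29.2130898]
dial [307. 230.] 22.02281379699707 [ 0.54423923 -0.06386439  0.044     ]
corner [0.75212968 0.13794933 0.02      ]
corner [ 0.71997209 -0.17740986  0.02      ]
corner [ 0.46762583 -0.1558802   0.02      ]
corner [0.49446254 0.1592496  0.02      ]
```

View pics/c.png

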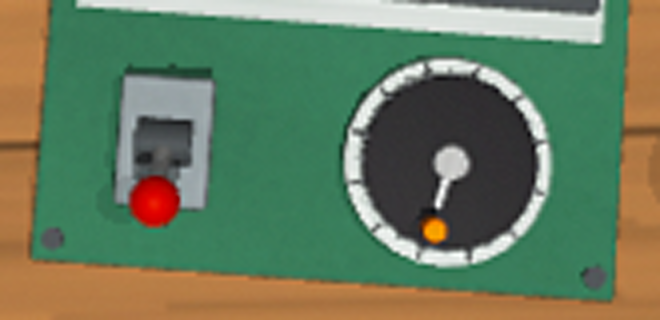

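Close-up: the dial hub is at full-image (308,230.5), the peg at (303.5,247.3) and the ball leans to the robot's side. The dial centre is therefore about (0.543,-0.066), the peg sits at about 160° in world, and the gauge yaw is about -5°. I'll turn the tool and close the jaw first.

>>> apply_moves(targets=[{"travel":[0,0,0],"roll":8.5,"jaw":0},{"travel":[0,0,0],"roll":8.5,"jaw":0},{"travel":[0,0,0],"roll":8.5,"jaw":0},{"travel":[0,0,0],"roll":8.5,"jaw":0},{"travel":[0,0,0],"roll":8.5,"jaw":0},{"travel":[0,0,0],"roll":8.5,"jaw":0},{"travel":[0,0,0],"roll":8.5,"jaw":0},{"travel":[0,0,0],"roll":8.5,"jaw":0},{"travel":[0,0,0],"roll":8.5,"jaw":0},{"travel":[0,0,0],"roll":8.5,"jaw":0}])

```text
clock: 1.1
tool_pos: [0.2382, 0.6313, 0.248]
orientation: [-180.0, -0.1, -106.0]
force: [-0.2, -0.1, -0.2]
opening: 0.0132
gripper_force: 0.0
```

```bash
cat >> h.py <<'E'
from scipy.spatial.transform import Rotation as Ro
def to(goal):
    o=ctrl.get_obs();R=Ro.from_euler("xyz",o["orientation"],degrees=True)
    return np.round(1e3*R.inv().apply(np.array(goal)-o["tool_pos"]),1)
C=np.array([.5435,-.0655])
def stand(phi,back,r=36):
    """tool xy behind the peg at world angle phi (deg), yaw needed"""
    a=np.radians(phi);u=np.array([np.cos(a),np.sin(a)]);t=np.array([u[1],-u[0]])
    return C+u*r*1e-3-t*back*1e-3,phi-270
E
python3 - <<'E'
from h import *
o=ctrl.get_obs();print(o["clock"],o["tool_pos"],o["orientation"],o["opening"],np.degrees(np.arctan2(-.053+.0655,.510-.5435)))
p,y=stand(160,28);print(p,y,to([*p,.20]))
E
```

```text
1.1 [0.23823203 0.6312813  0.24802253] [-1.79999633e+02 -5.34641357e-02 -1.06026396e+02] 0.013152449160702245 159.53772847657777
[ 0.5000945  -0.07949867] -110 [ 610.8 -447.9   48.6]
```

>>> apply_moves(targets=[{"travel":[38,-28,0],"roll":0,"jaw":0},{"travel":[38,-28,0],"roll":0,"jaw":0},{"travel":[38,-28,0],"roll":0,"jaw":0},{"travel":[38,-28,0],"roll":0,"jaw":0},{"travel":[38,-28,0],"roll":0,"jaw":0},{"travel":[38,-28,0],"roll":0,"jaw":0},{"travel":[38,-28,0],"roll":0,"jaw":0},{"travel":[38,-28,0],"roll":0,"jaw":0},{"travel":[38,-28,0],"roll":0,"jaw":0},{"travel":[38,-28,0],"roll":0,"jaw":0}])

```text
clock: 2.1
tool_pos: [0.4053, 0.1881, 0.2486]
orientation: [-180.0, 0.0, -105.6]
force: [1.0, 0.1, -0.2]
opening: 0.0003
gripper_force: 0.0
```

>>> apply_moves(targets=[{"travel":[38,-28,0],"roll":0,"jaw":0},{"travel":[38,-28,10],"roll":0,"jaw":0},{"travel":[38,-28,10],"roll":0,"jaw":0},{"travel":[38,-28,10],"roll":0,"jaw":0},{"travel":[38,-28,10],"roll":0,"jaw":0},{"travel":[38,-28,10],"roll":0,"jaw":0},{"travel":[0,0,0],"roll":4,"jaw":0},{"travel":[0,0,0],"roll":0,"jaw":0},{"travel":[0,0,0],"roll":0,"jaw":0}])

```text
clock: 3.0
tool_pos: [0.5052, -0.0748, 0.1985]
orientation: [180.0, -0.0, -109.6]
force: [-0.3, -0.4, 0.5]
opening: 0.0004
gripper_force: 0.0
```

Run:
```python
from h import *
o=ctrl.get_obs();print(o["clock"],o["tool_pos"],o["orientation"],o["opening"],o["force"],o["joint_pos"])
p,y=stand(160,28);print(p,y,to([*p,.074]))
S=ctrl.snapshot("side");cv2.imwrite("pics/s1.png",cv2.resize(S[100:300,140:400],None,fx=3,fy=3)[...,::-1])
```

```text
3.0 [ 0.5051979  -0.07478358  0.19847451] [ 1.79983446e+02 -2.64550423e-03 -1.09589765e+02] 0.000406190371844583 [-0.29628673 -0.42159925  0.51492002] [ 1.36335694e+01  7.38533239e+00 -2.39178034e+01 -8.02391035e-03
 -5.87121622e+01 -3.32191664e+01]
[ 0.5000945  -0.07949867] -110 [  6.1   3.2 124.5]
```

View pics/s1.png

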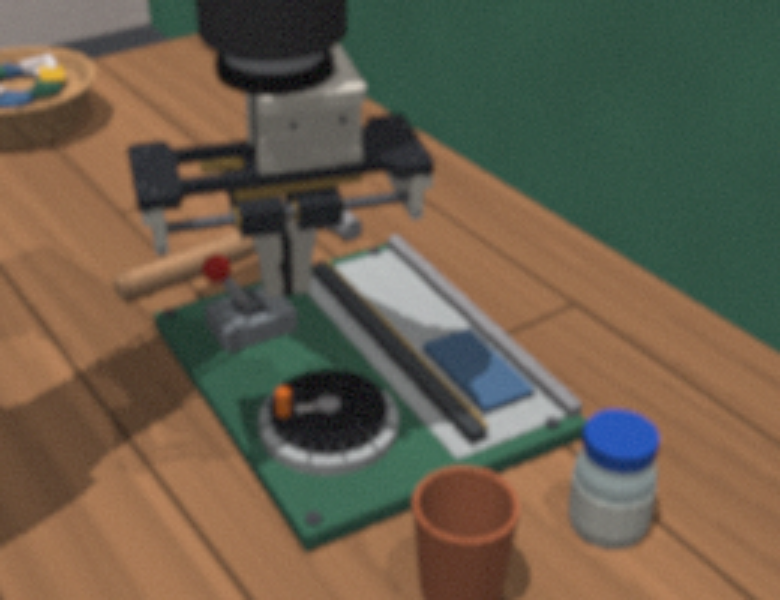

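The fingers are closed and hanging behind the dial at about (285,290) in the crop, and the peg at (283,400) is clear. Now I descend behind the peg.

>>> apply_moves(targets=[{"travel":[6,3,34],"roll":0.4,"jaw":0},{"travel":[0,0,35],"roll":0,"jaw":0},{"travel":[0,0,35],"roll":0,"jaw":0},{"travel":[0,0,14],"roll":0,"jaw":0},{"travel":[0,0,6],"roll":0,"jaw":0},{"travel":[0,0,0],"roll":0,"jaw":0}])

```text
clock: 3.65
tool_pos: [0.5006, -0.0786, 0.0745]
orientation: [180.0, -0.0, -109.9]
force: [0.2, 0.0, 0.6]
opening: 0.0005
gripper_force: 0.0
```

>>> apply_moves(targets=[{"travel":[-3,0,0],"roll":0,"jaw":0},{"travel":[-3,0,0],"roll":0,"jaw":0},{"travel":[-2,0,0],"roll":0,"jaw":0},{"travel":[0,0,0],"roll":0,"jaw":0},{"travel":[0,0,0],"roll":0,"jaw":0}])

```text
clock: 4.15
tool_pos: [0.5034, -0.0719, 0.0749]
orientation: [-180.0, 0.0, -110.1]
force: [0.1, -0.4, 0.3]
opening: 0.0003
gripper_force: 0.0
```

Run:
```python
from h import *
o=ctrl.get_obs();print(o["clock"],o["tool_pos"],o["orientation"],o["force"],o["moment"])
p,y=stand(160,15.5);print(p,y,to([*p,.074]))
S=ctrl.snapshot("side");T=ctrl.snapshot("top")
a=cv2.resize(S[170:270,180:310],None,fx=3,fy=3);b=cv2.resize(T[180:280,240:370],None,fx=3,fy=3)
cv2.imwrite("pics/s2.png",np.hstack([a,b])[...,::-1])
```

```text
4.15 [ 0.50344641 -0.07194709  0.07488477] [-1.79972147e+02  1.81383807e-02 -1.10063205e+02] [ 0.14233071 -0.42635569  0.29590996] [ 0.05438856 -0.05443533 -0.04942696]
[ 0.50436975 -0.06775251] -110 [-4.3  0.6  0.9]
```

View pics/s2.png

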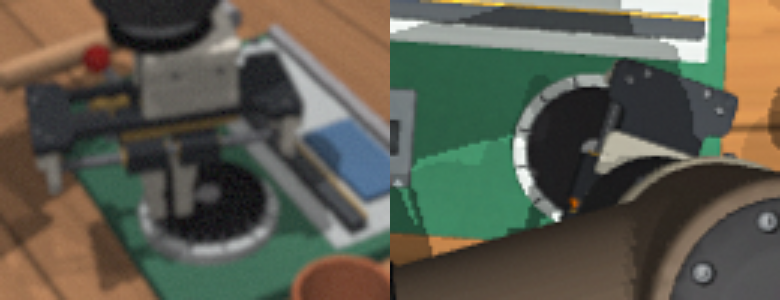

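In the left panel (side view) the fingers stand behind the peg. In the top view the peg is still just visible at about (301,248). Now I feel for contact.

>>> apply_moves(targets=[{"travel":[-1,0,0],"roll":0,"jaw":0},{"travel":[-1,0,0],"roll":0,"jaw":0},{"travel":[-1,0,0],"roll":0,"jaw":0},{"travel":[0,0,0],"roll":0,"jaw":0}])

```text
clock: 4.65
tool_pos: [0.5044, -0.0691, 0.0745]
orientation: [180.0, -0.0, -110.1]
force: [0.1, -1.3, 0.0]
opening: 0.0005
gripper_force: 0.0
```

>>> apply_moves(targets=[{"travel":[-1,0,0],"roll":0,"jaw":0},{"travel":[0,0,0],"roll":0,"jaw":0},{"travel":[0,0,0],"roll":0,"jaw":0}])

```text
clock: 4.95
tool_pos: [0.5047, -0.0682, 0.0745]
orientation: [180.0, -0.0, -110.1]
force: [-0.5, -0.1, 0.0]
opening: 0.0001
gripper_force: 0.0
```

>>> apply_moves(targets=[{"travel":[-1,0,0],"roll":0,"jaw":0},{"travel":[0,0,0],"roll":0,"jaw":0},{"travel":[0,0,0],"roll":0,"jaw":0}])

```text
clock: 5.25
tool_pos: [0.505, -0.0673, 0.0745]
orientation: [180.0, -0.0, -110.1]
force: [-0.2, -0.3, -0.2]
opening: 0.0006
gripper_force: 0.2
```

>>> apply_moves(targets=[{"travel":[-1,0,0],"roll":0,"jaw":0},{"travel":[0,0,0],"roll":0,"jaw":0},{"travel":[0,0,0],"roll":0,"jaw":0}])

```text
clock: 5.55
tool_pos: [0.5052, -0.0665, 0.0745]
orientation: [180.0, -0.0, -110.1]
force: [-1.3, -1.5, 0.5]
opening: 0.0002
gripper_force: 0.7
```

Contact. Now I swing about the dial axis, where 4° is about (-2.5, 0.9) mm in the tool frame, reading the force as I go.

>>> apply_moves(targets=[{"travel":[-2.5,0.9,0],"roll":4,"jaw":0},{"travel":[0,0,0],"roll":0,"jaw":0},{"travel":[0,0,0],"roll":0,"jaw":0}])

```text
clock: 5.85
tool_pos: [0.5051, -0.0639, 0.0745]
orientation: [180.0, -0.0, -114.0]
force: [-0.9, -2.3, 0.3]
opening: 0.0003
gripper_force: 1.4
```

>>> apply_moves(targets=[{"travel":[-2.5,0.9,0],"roll":4,"jaw":0},{"travel":[0,0,0],"roll":0,"jaw":0},{"travel":[0,0,0],"roll":0,"jaw":0}])

```text
clock: 6.15
tool_pos: [0.5052, -0.0613, 0.0745]
orientation: [180.0, -0.0, -117.9]
force: [-2.6, -3.5, 0.5]
opening: 0.0004
gripper_force: 1.7
```

>>> apply_moves(targets=[{"travel":[-2.5,0.9,0],"roll":4,"jaw":0},{"travel":[0,0,0],"roll":0,"jaw":0},{"travel":[0,0,0],"roll":0,"jaw":0}])

```text
clock: 6.45
tool_pos: [0.5062, -0.0582, 0.0746]
orientation: [-180.0, 0.0, -121.9]
force: [-1.3, 0.7, -1.0]
opening: 0.0005
gripper_force: 0.4
```

>>> apply_moves(targets=[{"travel":[-2.5,0.9,0],"roll":4,"jaw":0},{"travel":[0,0,0],"roll":0,"jaw":0},{"travel":[0,0,0],"roll":0,"jaw":0}])

```text
clock: 6.75
tool_pos: [0.507, -0.0557, 0.0747]
orientation: [-180.0, 0.0, -125.9]
force: [-0.6, 0.3, 0.2]
opening: 0.0003
gripper_force: 0.0
```

First click felt at yaw of about -120. Going on, I expect the second near -150.

>>> apply_moves(targets=[{"travel":[-2.5,0.9,0],"roll":4,"jaw":0},{"travel":[-2.5,0.9,0],"roll":4,"jaw":0},{"travel":[0,0,0],"roll":0,"jaw":0},{"travel":[0,0,0],"roll":0,"jaw":0}])

```text
clock: 7.15
tool_pos: [0.5083, -0.0508, 0.0746]
orientation: [-180.0, 0.0, -133.9]
force: [-0.1, 0.2, -0.5]
opening: 0.0008
gripper_force: 0.0
```

>>> apply_moves(targets=[{"travel":[-2.5,0.9,0],"roll":4,"jaw":0},{"travel":[0,0,0],"roll":0,"jaw":0},{"travel":[0,0,0],"roll":0,"jaw":0}])

```text
clock: 7.45
tool_pos: [0.5093, -0.0485, 0.0746]
orientation: [-180.0, 0.0, -137.9]
force: [-0.6, 0.3, -1.1]
opening: 0.0005
gripper_force: 0.0
```

>>> apply_moves(targets=[{"travel":[-2.5,0.9,0],"roll":4,"jaw":0},{"travel":[0,0,0],"roll":0,"jaw":0},{"travel":[0,0,0],"roll":0,"jaw":0}])

```text
clock: 7.75
tool_pos: [0.5102, -0.0463, 0.0745]
orientation: [180.0, -0.0, -141.9]
force: [-0.7, -1.4, 1.0]
opening: 0.0008
gripper_force: 0.8
```

>>> apply_moves(targets=[{"travel":[-2.5,0.9,0],"roll":4,"jaw":0},{"travel":[0,0,0],"roll":0,"jaw":0},{"travel":[0,0,0],"roll":0,"jaw":0}])

```text
clock: 8.05
tool_pos: [0.5114, -0.0442, 0.0745]
orientation: [180.0, -0.1, -145.9]
force: [-3.1, -3.3, 2.3]
opening: 0.0005
gripper_force: 1.8
```

>>> apply_moves(targets=[{"travel":[-2.5,0.9,0],"roll":4,"jaw":0},{"travel":[0,0,0],"roll":0,"jaw":0},{"travel":[0,0,0],"roll":0,"jaw":0}])

```text
clock: 8.35
tool_pos: [0.5132, -0.0417, 0.0745]
orientation: [180.0, -0.0, -149.9]
force: [-3.0, -2.6, 1.7]
opening: 0.0006
gripper_force: 1.6
```

```bash
cat > m.py <<'E'
from h import *
o=ctrl.get_obs();R=Ro.from_euler("xyz",o["orientation"],degrees=True)
print(o["clock"],o["tool_pos"],o["orientation"][2],o["force"],"rel C tool mm",1e3*R.inv().apply(o["tool_pos"]-[*C,.074]))
S=ctrl.snapshot("side");T=ctrl.snapshot("top")
for n,I,b,z in(("side",S,(215,210,285,260),.060),("top",T,(280,205,335,256),.064)):
    c,a=blob(I,*OR,b)
    if a:
        p=onz(n,c,z)[:2];print(n,c,a,p,np.degrees(np.arctan2(*(p-C)[::-1])),np.linalg.norm(p-C))
a=cv2.resize(S[170:270,180:310],None,fx=3,fy=3);b=cv2.resize(T[180:280,240:370],None,fx=3,fy=3)
cv2.imwrite("pics/m%.0f.png"%(o["clock"]*10),np.hstack([a,b])[...,::-1])
E
python3 m.py
```

```text
8.35 [ 0.51322497 -0.04173287  0.07445966] -149.9011488896572 [-2.98972146 -2.64340964  1.71008132] rel C tool mm [14.27389319 35.74523695 -0.4463108 ]
```

>>> apply_moves(targets=[{"travel":[-2.5,0.9,0],"roll":4,"jaw":0},{"travel":[0,0,0],"roll":0,"jaw":0},{"travel":[0,0,0],"roll":0,"jaw":0}])

```text
clock: 8.75
tool_pos: [0.5161, -0.0393, 0.0748]
orientation: [-180.0, 0.1, -153.9]
force: [0.1, 0.4, -0.8]
opening: 0.0
gripper_force: 0.0
```

>>> apply_moves(targets=[{"travel":[-2.5,0.9,0],"roll":4,"jaw":0},{"travel":[0,0,0],"roll":0,"jaw":0},{"travel":[0,0,0],"roll":0,"jaw":0}])

```text
clock: 9.05
tool_pos: [0.5174, -0.0376, 0.0746]
orientation: [-180.0, 0.0, -157.9]
force: [0.2, 0.3, 0.3]
opening: 0.0006
gripper_force: 0.0
```

```bash
python3 m.py; ls pics
```

```text
9.05 [ 0.5173703  -0.03763066  0.07463331] -157.89769965190172 [0.16974575 0.30257935 0.25015863] rel C tool mm [13.72298671 35.65288335 -0.64338037]
both0.png
c.png
m84.png
m90.png
s1.png
s2.png
side0.png
top0.png
```

Second click felt at yaw of about -152. On to the third, near -182.

>>> apply_moves(targets=[{"travel":[-2.5,0.9,0],"roll":4,"jaw":0},{"travel":[-2.5,0.9,0],"roll":4,"jaw":0},{"travel":[0,0,0],"roll":0,"jaw":0},{"travel":[0,0,0],"roll":0,"jaw":0}])

```text
clock: 9.55
tool_pos: [0.5211, -0.0344, 0.0745]
orientation: [-180.0, -0.0, -165.9]
force: [0.1, -0.2, -0.3]
opening: 0.0005
gripper_force: 0.0
```

>>> apply_moves(targets=[{"travel":[-2.5,0.9,0],"roll":4,"jaw":0},{"travel":[-2.5,0.9,0],"roll":4,"jaw":0},{"travel":[0,0,0],"roll":0,"jaw":0},{"travel":[0,0,0],"roll":0,"jaw":0}])

```text
clock: 9.95
tool_pos: [0.525, -0.0318, 0.0744]
orientation: [-180.0, -0.1, -173.9]
force: [-1.3, -0.5, 0.7]
opening: 0.0003
gripper_force: 1.1
```

>>> apply_moves(targets=[{"travel":[-2.5,0.9,0],"roll":4,"jaw":0},{"travel":[0,0,0],"roll":0,"jaw":0},{"travel":[0,0,0],"roll":0,"jaw":0}])

```text
clock: 10.25
tool_pos: [0.5274, -0.0306, 0.0743]
orientation: [-180.0, -0.1, -177.9]
force: [-4.1, 0.6, 1.4]
opening: 0.0004
gripper_force: 1.8
```

>>> apply_moves(targets=[{"travel":[-2.5,0.9,0],"roll":4,"jaw":0},{"travel":[0,0,0],"roll":0,"jaw":0},{"travel":[0,0,0],"roll":0,"jaw":0}])

```text
clock: 10.55
tool_pos: [0.531, -0.0293, 0.0747]
orientation: [180.0, 0.1, 178.1]
force: [-0.3, 0.2, -0.2]
opening: 0.0005
gripper_force: 0.4
```

>>> apply_moves(targets=[{"travel":[-2.5,0.9,0],"roll":4,"jaw":0},{"travel":[0,0,0],"roll":0,"jaw":0},{"travel":[0,0,0],"roll":0,"jaw":0}])

```text
clock: 10.85
tool_pos: [0.5335, -0.0286, 0.0747]
orientation: [180.0, 0.1, 174.1]
force: [0.6, -1.0, -1.0]
opening: 0.0004
gripper_force: 0.0
```

```bash
python3 m.py
```

```text
10.85 [ 0.53354881 -0.02857362  0.07474422] 174.10929145994743 [ 0.57894402 -0.96334789 -1.04989106] rel C tool mm [13.68772604 35.71025955 -0.74922033]
```

Third click felt at yaw of about -181. Now the fourth, in small steps near the end.

>>> apply_moves(targets=[{"travel":[-2.5,0.9,0],"roll":4,"jaw":0},{"travel":[-2.5,0.9,0],"roll":4,"jaw":0},{"travel":[0,0,0],"roll":0,"jaw":0},{"travel":[0,0,0],"roll":0,"jaw":0}])

```text
clock: 11.35
tool_pos: [0.5382, -0.0276, 0.0746]
orientation: [-180.0, 0.0, 166.1]
force: [0.6, -0.0, 0.2]
opening: 0.0003
gripper_force: 0.0
```

>>> apply_moves(targets=[{"travel":[-2.5,0.9,0],"roll":4,"jaw":0},{"travel":[-2.5,0.9,0],"roll":4,"jaw":0},{"travel":[0,0,0],"roll":0,"jaw":0},{"travel":[0,0,0],"roll":0,"jaw":0}])

```text
clock: 11.75
tool_pos: [0.5431, -0.0272, 0.0744]
orientation: [-180.0, -0.0, 158.1]
force: [-1.1, 0.8, 1.3]
opening: 0.0001
gripper_force: 0.8
```

>>> apply_moves(targets=[{"travel":[-2.5,0.9,0],"roll":4,"jaw":0},{"travel":[0,0,0],"roll":0,"jaw":0},{"travel":[0,0,0],"roll":0,"jaw":0}])

```text
clock: 12.05
tool_pos: [0.5457, -0.0273, 0.0744]
orientation: [-180.0, -0.0, 154.1]
force: [-2.5, 0.9, 0.4]
opening: 0.0005
gripper_force: 1.4
```

```bash
python3 m.py; ls pics/m1*
```

```text
12.05 [ 0.54573363 -0.02729952  0.07442275] 154.10229999148584 [-2.49178249  0.9133003   0.43869934] rel C tool mm [14.67559416 35.33963817 -0.42587094]
pics/m108.png
pics/m120.png
```

>>> apply_moves(targets=[{"travel":[-1.25,0.45,0],"roll":2,"jaw":0},{"travel":[0,0,0],"roll":0,"jaw":0},{"travel":[0,0,0],"roll":0,"jaw":0}])

```text
clock: 12.45
tool_pos: [0.5474, -0.0274, 0.0745]
orientation: [-180.0, -0.0, 152.0]
force: [-2.4, 1.0, 0.2]
opening: 0.0002
gripper_force: 1.4
```

>>> apply_moves(targets=[{"travel":[-1.25,0.45,0],"roll":2,"jaw":0},{"travel":[0,0,0],"roll":0,"jaw":0},{"travel":[0,0,0],"roll":0,"jaw":0}])

```text
clock: 12.75
tool_pos: [0.5491, -0.0277, 0.0746]
orientation: [180.0, 0.0, 150.0]
force: [-1.0, 0.1, 0.4]
opening: 0.0007
gripper_force: 0.7
```

>>> apply_moves(targets=[{"travel":[-1.25,0.45,0],"roll":2,"jaw":0},{"travel":[0,0,0],"roll":0,"jaw":0},{"travel":[0,0,0],"roll":0,"jaw":0}])

```text
clock: 13.05
tool_pos: [0.5508, -0.0278, 0.0748]
orientation: [180.0, 0.1, 148.0]
force: [0.2, -0.4, -0.6]
opening: 0.0006
gripper_force: 0.0
```

>>> apply_moves(targets=[{"travel":[-1.25,0.45,0],"roll":2,"jaw":0},{"travel":[0,0,0],"roll":0,"jaw":0},{"travel":[0,0,0],"roll":0,"jaw":0}])

```text
clock: 13.35
tool_pos: [0.5517, -0.0281, 0.0747]
orientation: [180.0, 0.0, 146.0]
force: [-0.3, -0.1, -0.1]
opening: 0.0003
gripper_force: 0.0
```

```bash
python3 m.py; ls pics/m1*
```

```text
13.35 [ 0.5516891  -0.02812084  0.07467062] 146.0184137904026 [-0.29744621 -0.07958839 -0.12481013] rel C tool mm [14.10141759 35.57274243 -0.6650782 ]
pics/m108.png
pics/m120.png
pics/m134.png
```

The force has vanished after the fourth click. I back off, lift and check.

>>> apply_moves(targets=[{"travel":[6,0,0],"roll":0,"jaw":0},{"travel":[8,0,0],"roll":0,"jaw":0},{"travel":[0,0,-30],"roll":0,"jaw":0},{"travel":[0,0,-40],"roll":0,"jaw":0},{"travel":[0,0,-40],"roll":0,"jaw":0},{"travel":[40,0,0],"roll":-8,"jaw":0},{"travel":[40,0,0],"roll":-8,"jaw":0},{"travel":[0,0,0],"roll":-8,"jaw":0},{"travel":[0,0,0],"roll":-5,"jaw":0},{"travel":[0,0,0],"roll":0,"jaw":0}])

```text
clock: 14.45
tool_pos: [0.4702, 0.0201, 0.1849]
orientation: [180.0, 0.0, 175.1]
force: [-0.4, 0.7, -0.1]
opening: 0.0004
gripper_force: 0.0
```

```bash
python3 m.py; ls pics/m1*
python3 - <<'E'
from h import *
d=np.array([.9963,-.0854]);b=np.array([.531,.0905]);o=ctrl.get_obs();print(o["orientation"],to([*(b-d*.037),.185]))
E
```

```text
14.45 [0.47016059 0.02010633 0.1848533 ] 175.06279182164798 [-0.39416232  0.68174219 -0.10870965] rel C tool mm [  80.36387632   79.02784682 -110.86845671]
side [253.05882353 220.52941176] 34 [ 0.57070726 -0.04427333] 37.96078649698737 0.03450805970086711
top [296.93548387 217.58064516] 31 [ 0.5712001  -0.04119536] 41.2643729885358 0.03685120243629274
pics/m108.png
pics/m120.png
pics/m134.png
pics/m144.png
[1.79991783e+02 3.82964610e-03 1.74790285e+02] [-16.8  75.7  -0.4]
```

```bash
cp $(ls -t pics/m1*.png|head -1) pics/v.png
```

```text
(no output)
```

View pics/v.png

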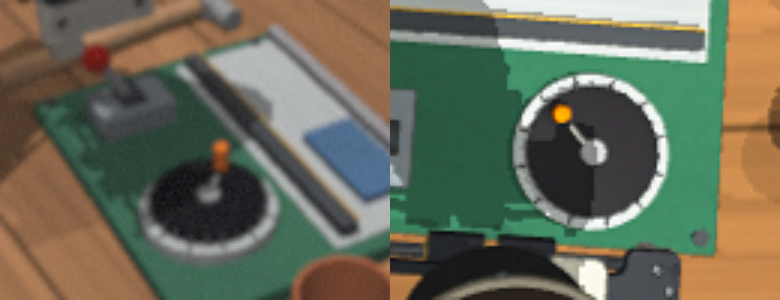

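The peg (top view, right panel (563,113)) stands at 40° world, so it has turned 120° from 160°: the fourth click. Next is the lever, still leaning to the robot.

>>> apply_moves(targets=[{"travel":[0,38,0],"roll":0,"jaw":0},{"travel":[0,38,0],"roll":0,"jaw":0},{"travel":[-10,0,0],"roll":0,"jaw":0},{"travel":[0,0,40],"roll":0,"jaw":0},{"travel":[0,0,38],"roll":0,"jaw":0},{"travel":[0,0,0],"roll":0,"jaw":0}])

```text
clock: 15.15
tool_pos: [0.4845, 0.0926, 0.1023]
orientation: [-179.7, -0.4, 174.7]
force: [-0.9, -0.1, -0.3]
opening: 0.0004
gripper_force: 0.0
```

Run:
```python
from h import *
o=ctrl.get_obs();print(o["clock"],o["tool_pos"],o["force"])
d=np.array([.9963,-.0854]);b=np.array([.531,.0905]);print(to([*(b+d*(.058-.0225)),.107]))
S=ctrl.snapshot("side");T=ctrl.snapshot("top")
a=cv2.resize(S[150:250,160:290],None,fx=3,fy=3);b=cv2.resize(T[180:280,170:300],None,fx=3,fy=3)
cv2.imwrite("pics/l1.png",np.hstack([a,b])[...,::-1])
```

```text
15.15 [0.48451052 0.09256821 0.10227142] [-0.93538817 -0.11533886 -0.26690634]
[-81.9   2.4  -5.4]
```

View pics/l1.png

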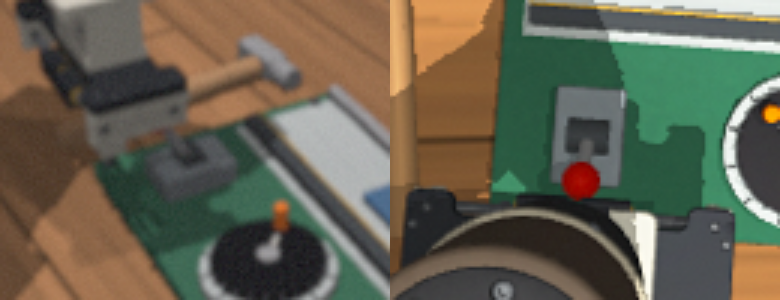

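The red ball (right panel (580,180)) is right in front of the fingers, which are behind it on the robot side. I push it over.

>>> apply_moves(targets=[{"travel":[-7,0,-2],"roll":0,"jaw":0},{"travel":[-7,0,0],"roll":0,"jaw":0},{"travel":[-7,0,0],"roll":0,"jaw":0},{"travel":[-7,0,0],"roll":0,"jaw":0},{"travel":[-7,0,0],"roll":0,"jaw":0},{"travel":[-7,0,0],"roll":0,"jaw":0},{"travel":[-7,0,0],"roll":0,"jaw":0},{"travel":[-7,0,0],"roll":0,"jaw":0},{"travel":[-7,0,0],"roll":0,"jaw":0},{"travel":[-7,0,0],"roll":0,"jaw":0}])

```text
clock: 16.25
tool_pos: [0.5577, 0.0882, 0.1083]
orientation: [-180.0, -0.0, 174.9]
force: [-1.9, -0.2, -1.3]
opening: 0.0006
gripper_force: 0.7
```

>>> apply_moves(targets=[{"travel":[-3,0,0],"roll":0,"jaw":0},{"travel":[-3,0,0],"roll":0,"jaw":0},{"travel":[0,0,0],"roll":0,"jaw":0},{"travel":[0,0,0],"roll":0,"jaw":0}])

```text
clock: 16.65
tool_pos: [0.5634, 0.0879, 0.1087]
orientation: [180.0, 0.0, 174.9]
force: [-1.3, 0.5, -0.3]
opening: 0.0003
gripper_force: 0.2
```

>>> apply_moves(targets=[{"travel":[-2,0,0],"roll":0,"jaw":0},{"travel":[0,0,0],"roll":0,"jaw":0},{"travel":[0,0,0],"roll":0,"jaw":0}])

```text
clock: 16.95
tool_pos: [0.5648, 0.0876, 0.1085]
orientation: [-180.0, -0.0, 174.9]
force: [-2.6, -0.5, 0.6]
opening: 0.0002
gripper_force: 1.4
```

>>> apply_moves(targets=[{"travel":[-2,0,0],"roll":0,"jaw":0},{"travel":[0,0,0],"roll":0,"jaw":0},{"travel":[0,0,0],"roll":0,"jaw":0}])

```text
clock: 17.25
tool_pos: [0.5654, 0.0873, 0.1082]
orientation: [-180.0, -0.2, 174.9]
force: [-8.2, 1.8, 4.3]
opening: 0.0005
gripper_force: 4.4
```

>>> apply_moves(targets=[{"travel":[-2,0,0],"roll":0,"jaw":0},{"travel":[0,0,0],"roll":0,"jaw":0},{"travel":[0,0,0],"roll":0,"jaw":0}])

```text
clock: 17.55
tool_pos: [0.5658, 0.0871, 0.1081]
orientation: [-179.9, -0.3, 174.9]
force: [-15.5, 4.6, 8.6]
opening: 0.0004
gripper_force: 7.7
```

The force is rising steeply, so the lever is on its stop. I withdraw and look.

>>> apply_moves(targets=[{"travel":[6,0,0],"roll":0,"jaw":0},{"travel":[20,0,0],"roll":0,"jaw":0},{"travel":[40,0,0],"roll":0,"jaw":0},{"travel":[0,0,-40],"roll":0,"jaw":0},{"travel":[30,0,-40],"roll":0,"jaw":0},{"travel":[0,0,-40],"roll":0,"jaw":0},{"travel":[0,0,0],"roll":0,"jaw":0},{"travel":[0,0,0],"roll":0,"jaw":0}])

```text
clock: 18.35
tool_pos: [0.4745, 0.0964, 0.2302]
orientation: [179.8, 0.2, 174.9]
force: [0.2, -1.3, 0.0]
opening: 0.0003
gripper_force: 0.0
```

```bash
python3 m.py
python3 - <<'E'
from h import *
T=ctrl.snapshot("top");S=ctrl.snapshot("side")
c,a=blob(T,*RD,(215,190,260,260));print(c,a,onz("top",c,.095))
b=cv2.resize(T[130:280,140:420],None,fx=2,fy=2);cv2.imwrite("pics/f.png",b[...,::-1])
E
```

```text
18.35 [0.47448303 0.096368   0.23023551] 174.9477486785239 [ 1.83763062e-01 -1.30748361e+00  1.27254714e-03] rel C tool mm [  82.38330596  155.61400144 -156.11341309]
side [253.26923077 220.76923077] 26 [ 0.57061136 -0.04535231] 36.61772327228477 0.03377803173653363
top [296.93548387 217.58064516] 31 [ 0.5712001  -0.04119536] 41.2643729885358 0.03685120243629274
[235.32743363 211.18584071] 113 [0.58706269 0.08511581 0.095     ]
```

View pics/f.png

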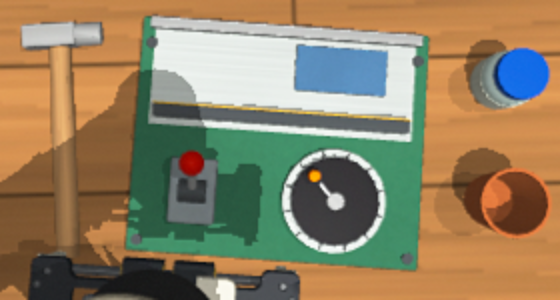

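The ball (crop (191,163)) is 57 mm further on, against its far stop. The peg is unmoved at the fourth click, and the loose objects are in place.

```bash
python3 -c "
from plant import ctrl
print(ctrl.close_job())"
```

```text
the job is handed in; nothing more can be done
None
```

The dial rests in its fourth clockwise click and the lock lever is over against its far stop; the job is handed in at about 18.5 s on the robot clock, with the arm clear and the tile, hammer, cup and jar untouched (no verdict was returned).

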